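# Snap a tube carrier onto the shaker bar

## Robot

A 7-joint arm with a two-finger parallel gripper is mounted at the origin on the work surface. World frame = base frame: x ahead of the robot, y to its left, z up, the work surface at z = 0. Lengths are in m, angles in rad, forces in N, time in s.
With the tool pointing down it reaches from about 0.425 to 0.875 m from the base axis. Payload 4.7 kg.
Tool frame: the origin (TCP) lies midway between the tips of the shut fingers; the grasp point (between the pads) lies 19 mm behind it; x points along the fingers, y is the direction in which the jaws open and shut, and the axes are right-handed (so a half turn about x gives the same grasp; the last joint's range is limited). The gripper opens to 87 mm and grips with 3 to 60 N. Pads are 19 mm wide; open, the fingers measure 117 mm over their backs; the gripper's body (75 mm by 190 mm) begins 51 mm behind the grasp point.
Start: joints at [1.319, 0.321, -0.07, 1.45, 0.023, 1.371, -0.057], TCP at [0.171, -0.627, 0.223] pointing down, gripper open.
Joint ranges: [-2.86, 2.86], [-0.3, 2.09], [-1.38, 1.24], [0.06, 2.45], [-1.56, 4.7], [0.09, 2.05], [-2.69, 2.69]. Speed limits (rad/s): [2.57, 2.57, 3.14, 3.14, 3.14, 3.14, 3.14].

## Interface

Orientations are given as a rotation vector (axis times angle).
In Python, from bench import ctrl gives the robot as it stands. The module is installed in compiled form; this text tells all that it offers.
- The arm moves only by the shell command python3 -m jog 'ROWS' [FORCE]. ROWS is JSON, a list of rows, each an object with "rot": the turn, a rotation vector about the tool's x, y, z in units of 5 degrees (1.0 is 5 degrees), a list of three; "travel": the shift along the tool's x, y, z in units of 0.3 m (1.0 is 0.3 m), a list of three; "jaw": the closure, from -1 (fully open) to 1 (shut), so that 0 is half open. In form: [{"rot": [ax, ay, az], "travel": [tx, ty, tz], "jaw": jaw}, ...]. A call has 1 to 8 rows; each row shifts and turns the commanded pose from where the row before left it, along the tool's axes as they then stand; what a row does not reach is not made up. A row lasts 1/10 s, in which the tool goes at most 50 mm and 8.59 degrees, less where a joint would pass 70% of its speed; a pose out of reach is approached as far as the arm can. A call with a number of a shift or a turn outside -1 to 1 is refused whole. A call with a gripper value outside its range is refused whole. The fingers move at their own pace and stop on an object; FORCE is the grip in N (left out, the last holds). Time passes only in rows, so rows that do not move let the fingers close. It gives the time, the measured TCP pose, the force and the opening at its end, in the units of the state.
- ctrl.get_state(): the state, without advancing time (a new reading comes with each control period).
- ctrl.get_image(name): name is "scene" or "top" or "wrist"; returns the picture (420x560x3 uint8, red, green, blue); there is no depth.
- ctrl.camera_model(name): a dict with "mtx" (3x3 intrinsics, pixels), "extrinsics" (4x4, takes a point from world to camera coordinates); the wrist camera has in their place "hand_eye" (4x4, takes a point from camera to tool coordinates, whose origin is the TCP and whose axes are the tool frame's). Camera axes: x right, y up, looking along -z (the intrinsics and any distortion apply to the point x, -y, -z); pixel columns grow to the right and rows downward; lengths in m; the calibration is good to about 2 mm. A picture is of the moment at which its call begins: read the wrist's pose just before it. camera_model takes no time and is no camera call.
- ctrl.close_job(): hands the job in, once; it reports no verdict.
The state is a dict: "time": time; "joint_positions": joint angles; "qd": joint speeds; "joint_torque": joint torques, N m; "position": TCP position; "tool_rot": TCP orientation; "ft_force": force on the tool from outside, world axes, zero at the start; "torque": the same for the moment, N m; "grip_width": opening from 0.0 (shut) to 1.0 (fully open).
Only numpy, scipy, OpenCV 4.12 (cv2) and the standard library are available. Lean on these libraries where they do the work, as an engineer would, in place of code of your own. Each camera call takes 0.05 s, during which the arm holds its last target.

## Task

Pick up the tube carrier by the grip on its top, set its open mouth over the shaker's horizontal bar and push it down until the sprung gate snaps shut under the bar and the bar sits at the top of the hook. Without letting go, tug the carrier straight up against the bar, loading the bar with about 10 to 12 N, for about half a second to prove that the gate holds, then lower it again and leave it hanging upright on the bar. Never load the bar with more than 20 N, and leave the other things on the bench where they are.

Things in the scene. Friction and masses are not known exactly. Their poses are not given: they have to be found in the camera images.
- carrier: Loose tube carrier (0.2 to 0.4 kg), 104 mm in x, 44 mm in y, 116 mm tall, standing on the bench: aluminium snap hook, mouth downwards, between two white buckets 40 mm high with three capped tubes each (tops at 66 mm, x 24 to 52 mm either side), a grey grip on top. Origin: centre of the underside, z up. The hook's slot runs along its y: the bar must lie along the carrier's y, either way round.
- carrier_grip (a point): Middle of the carrier's grip, 95 mm above its underside; same axes as the carrier. The grip is a grey square post, 22 x 22 mm, from 70 to 116 mm height.
- carrier_seat (a point): Middle of the slot's upper end, 55 mm above the carrier's underside; carrier's axes. The hook is 20 mm thick in y; its mouth is 40 mm wide at the bottom and narrows to a slot 16 mm wide from 24 mm height up. Fully home the bar's top touches here, a hard stop (bar centre 49 mm above the underside); the gate falls shut only once the bar centre is about 45 to 47 mm above the underside.
- gate (a joint): Angle of the dark steel gate: 0 shut (level across the slot, 5 mm thick, its middle 26 mm above the carrier's underside), 1.7 rad swung up into the slot. Spring-shut, opens upwards only. The bar meets it with its centre 17 mm above the underside and needs some 4 rising to 8 to 12 N to swing it up. Once shut under the bar it is a hard stop, met when the carrier is pulled up about 14.5 mm from fully home.
- shaker: Bench shaker let into the bench top and fixed: white base 150 mm (x) by 130 mm (y), its deck 55 mm above this origin (40 to 70 mm above the bench), two aluminium uprights that end 10 mm above the centre line of a bar and carry that level steel bar, 135 mm above the origin. Origin: on the base's centre line near bench height (15 mm below to 15 mm above the bench top), z up; the bar runs along its y.
- bar_mid (a point): Middle of the shaker's bar: round steel, 12 mm thick, along the shaker's y, centre 120 to 150 mm above the bench (its height is set differently each time), 80 mm clear between the uprights. Same axes as the shaker. Stiff rubber bushes let it give about 1 mm per 40 N up or down. The carrier belongs on the middle of the bar, clear of the uprights.
- tube_rack: loose grey block, 60 x 50 x 66 mm, with six capped tubes and no grip on top (not the carrier). Bystander; origin: centre of the underside.
- plate: loose white 24-well plate lying flat, 127 x 85 x 14 mm. Bystander; origin: centre of the underside.
- tip_box: loose pipette-tip box, 90 x 120 x 58 mm. Bystander; origin: centre of the underside.
- reagent: loose reagent bottle, 60 mm wide, 140 mm tall. Bystander; origin: centre of the underside.
- jar: loose jar beside the shaker, 40 mm wide, 60 mm tall. Bystander; origin: centre of the underside.
- timer: loose bench timer lying flat, 60 x 70 x 22 mm. Bystander; origin: centre of the underside.
- beaker: loose glass beaker, 70 mm wide, 90 mm tall. Bystander; origin: centre of the underside.
Things that resemble listed ones, but are neither listed nor needed, are in the scene too. What is shaped like the carrier but green or orange is not meant.

How it is judged:
By the outcome, as a careful person would: the job done as asked, in the order asked, and still so for the second after the job is handed in, with the robot touching nothing.
It also fails if it takes over 72 s, if anything falls off the work surface, if the arm or the gripper's body presses on something with over 40 N, if the wrist force passes 120 N, or if a joint passes its speed limit or range.

## Working session

There is one attempt and no reset: what is moved stays moved. The work goes in short steps, Python scripts to look and compute and a shell command to move; the robot and the scene stay as the last step left them, time stands still between calls to the robot, and variables do not carry over. Pictures are saved under pics/ and viewed, and the job is handed in when it is done.

```bash
mkdir -p pics
cat > h.py <<'E'
import numpy as np,cv2
from scipy.spatial.transform import Rotation as R
from bench import ctrl
def T():
    s=ctrl.get_state();M=np.eye(4);M[:3,:3]=R.from_rotvec(s['tool_rot']).as_matrix();M[:3,3]=s['position'];return M
def snap(n,f):
    M=T();im=ctrl.get_image(n);cv2.imwrite('pics/'+f,cv2.cvtColor(im,cv2.COLOR_RGB2BGR));np.save('pics/'+f+'.npy',M);return im
def cam(n,M=None):
    c=ctrl.camera_model(n)
    if n=='wrist':E=np.linalg.inv(M@np.array(c['hand_eye']))
    else:E=np.array(c['extrinsics'])
    return np.array(c['mtx']),E,c
def ray(n,u,v,M=None):
    K,E,c=cam(n,M);d=c.get('dist',c.get('distortion'))
    p=cv2.undistortPoints(np.array([[[u,v]]],float),K,np.array(d,float) if d is not None else None)[0,0]
    C=np.linalg.inv(E);return C[:3,3],C[:3,:3]@np.array([p[0],-p[1],-1])
def onz(n,u,v,z,M=None):
    o,d=ray(n,u,v,M);return o+d*(z-o[2])/d[2]
def tri(rs):
    A=0;b=0
    for o,d in rs:
        d=d/np.linalg.norm(d);P=np.eye(3)-np.outer(d,d);A=A+P;b=b+P@o
    x=np.linalg.solve(A,b);return x,[np.linalg.norm(np.cross(x-o,d/np.linalg.norm(d))) for o,d in rs]
E
python3 - <<'E'
from h import *
for n in('scene','top','wrist'):snap(n,n+'0.png')
for n in('scene','top','wrist'):print(n,ctrl.camera_model(n))
print(ctrl.get_state())
E
```

```text
scene {'mtx': array([[408.37120894,   0.        , 275.66187524],
       [  0.        , 408.37120894, 205.68774023],
       [  0.        ,   0.        ,   1.        ]]), 'extrinsics': array([[-0.84993374,  0.52687384, -0.00407484,  0.49107276],
       [-0.38785907, -0.62040821,  0.681659  ,  0.14050616],
       [ 0.35662023,  0.58094544,  0.73165867, -1.53875688],
       [ 0.        ,  0.        ,  0.        ,  1.        ]])}
top {'mtx': array([[524.90028863,   0.        , 281.68034704],
       [  0.        , 524.90028863, 200.24075369],
       [  0.        ,   0.        ,   1.        ]]), 'extrinsics': array([[-0.01362654, -0.99974116, -0.0182191 ,  0.00263253],
       [ 0.99552405, -0.01526874,  0.09326703, -0.58271265],
       [-0.09352107, -0.01686665,  0.99547442, -1.4278535 ],
       [ 0.        ,  0.        ,  0.        ,  1.        ]])}
wrist {'mtx': array([[322.81646792,   0.        , 281.3479597 ],
       [  0.        , 322.81646792, 213.75518101],
       [  0.        ,   0.        ,   1.        ]]), 'hand_eye': array([[ 2.44863512e-05,  2.49727049e-01, -9.68316271e-01,
    
[... 252 characters left out ...]
        1.00000000e+00]])}
{'time': 0.15, 'joint_positions': array([ 1.31909412,  0.32166598, -0.07009028,  1.4514121 ,  0.02261273,
        1.37081294, -0.05690845]), 'qd': array([-0.00197144, -0.00219586, -0.00113634, -0.00267985,  0.00067657,
       -0.0007603 ,  0.00077506]), 'joint_torque': array([-7.27338611e-04, -4.91798508e+01, -4.05057762e-01, -3.12877071e+01,
       -6.40767301e-02,  4.04729799e-02,  1.24132248e-04]), 'position': array([ 0.17058425, -0.62676892,  0.22169551]), 'tool_rot': array([ 2.07977757,  0.27966612, -2.08040216]), 'ft_force': array([-0.59758736, -0.27745456, -0.04406513]), 'torque': array([0.01060215, 0.00869632, 0.00233917]), 'grip_width': 1.0029785131335927}
```

View pics/scene0.png

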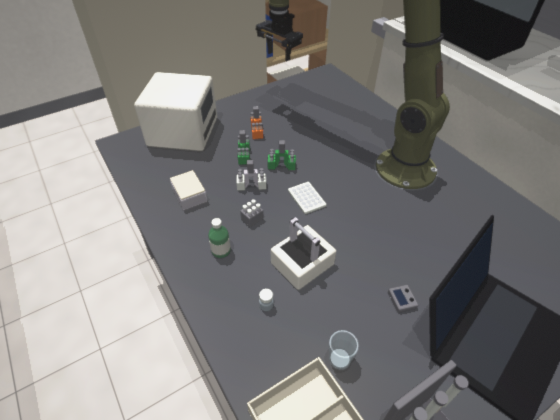

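View pics/top0.png

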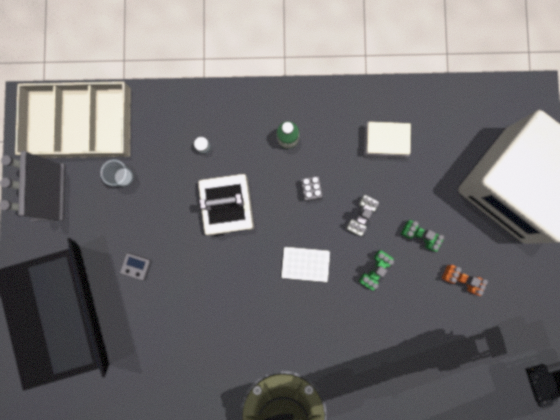

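View pics/wrist0.png

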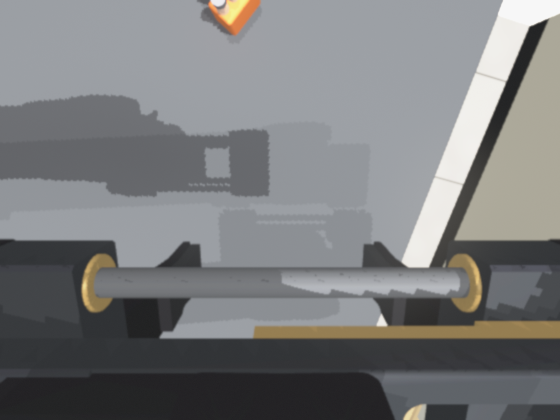

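The scene and top views show the white carrier near top pixel (363,214), the shaker with its bar near (223,203), and the green and orange decoys to the right. I'll enlarge both areas.

Run:
```python
import cv2,numpy as np
t=cv2.imread('pics/top0.png');s=cv2.imread('pics/scene0.png')
a=cv2.resize(t[185:245,335:395],(400,400),interpolation=cv2.INTER_CUBIC);b=cv2.resize(t[165:245,185:265],(400,400),interpolation=cv2.INTER_CUBIC)
cv2.imwrite('pics/z1.png',np.hstack([a,b]))
a=cv2.resize(s[150:210,220:280],(400,400),interpolation=cv2.INTER_CUBIC);b=cv2.resize(s[210:290,265:345],(400,400),interpolation=cv2.INTER_CUBIC)
cv2.imwrite('pics/z2.png',np.hstack([a,b]))
```

```text
(no output)
```

View pics/z1.png

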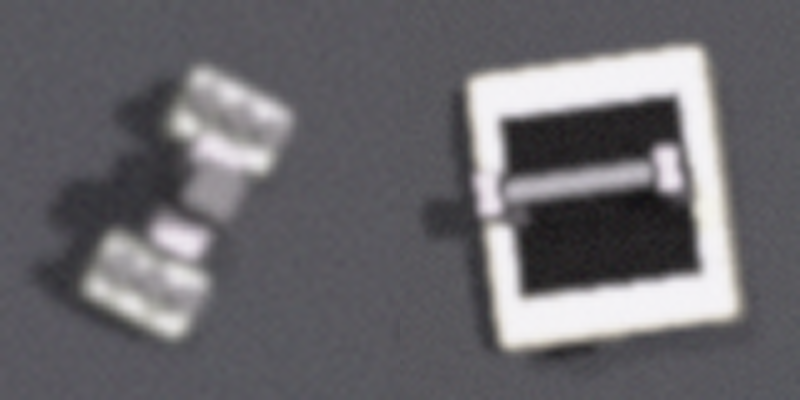

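View pics/z2.png

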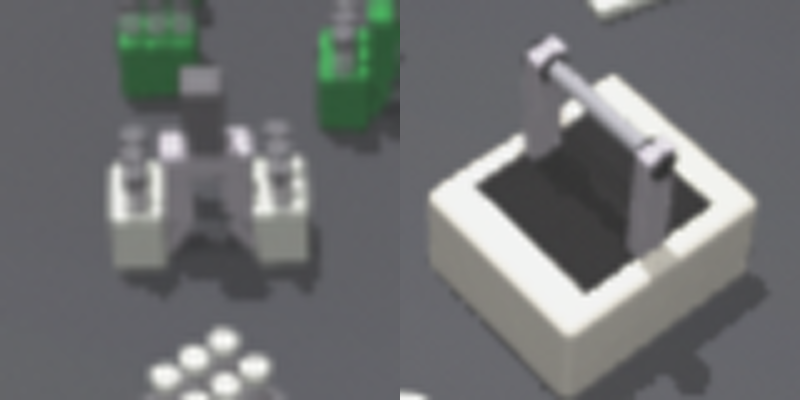

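Run:
```python
from h import *
g,e=tri([ray('top',367.5,213.5),ray('scene',250.1,162)]);print('grip',g,e,onz('top',367.5,213.5,.116),onz('scene',250.1,162,.116))
A=tri([ray('top',202.4,203.6),ray('scene',316.4,240)]);B=tri([ray('top',238.4,198.6),ray('scene',294.6,220.4)])
print(A,B,(A[0]+B[0])/2,np.linalg.norm(A[0]-B[0]))
# buckets tops: top view centers at z=.05
a=onz('top',335+.15*233,185+.15*118,.05);b=onz('top',335+.15*148,185+.15*283,.05);print('buckets',a,b,(a+b)/2,np.degrees(np.arctan2(*(a-b)[[1,0]])))
d=A[0]-B[0];print('bar ang',np.degrees(np.arctan2(d[1],d[0])))
print(T().round(3))
```

```text
grip [ 0.53723805 -0.23013402  0.10982818] [np.float64(0.000422995866279165), np.float64(0.0004229958662790519)] [ 0.53647736 -0.22899199  0.116     ] [ 0.54079002 -0.22404867  0.116     ]
(array([0.56560757, 0.19289118, 0.15413107]), [np.float64(0.0003914301653012904), np.float64(0.00039143016530147223)]) (array([0.57671979, 0.10175096, 0.153227  ]), [np.float64(3.448199327644044e-06), np.float64(3.4481993276816935e-06)]) [0.57116368 0.14732107 0.15367903] 0.0918195987546515
buckets [ 0.57015638 -0.24612435  0.05      ] [ 0.50340769 -0.20972721  0.05      ] [ 0.53678203 -0.22792578  0.05      ] -28.603029171022424
bar ang 96.95144864181181
[[-0.     0.263 -0.965  0.171]
 [ 0.001 -0.965 -0.263 -0.627]
 [-1.    -0.002  0.     0.222]
 [ 0.     0.     0.     1.   ]]
```

```bash
cat >> h.py <<'E'
def pose(p,yaw): # yaw of tool y (deg), tool down
    c,s=np.cos(np.radians(yaw)),np.sin(np.radians(yaw))
    M=np.eye(4);M[:3,:3]=np.array([[0,c,s],[0,s,-c],[-1,0,0]]);M[:3,3]=p;return M
def proj(n,P,M=None):
    K,E,_=cam(n,M);q=E[:3,:3]@np.array(P)+E[:3,3];return K[0,0]*q[0]/-q[2]+K[0,2],K[1,1]*-q[1]/-q[2]+K[1,2]
def delta(Mt,M0=None):
    M0=T() if M0 is None else M0
    D=np.linalg.inv(M0)@Mt
    return 'rot(5deg)',(np.degrees(R.from_matrix(D[:3,:3]).as_rotvec())/5).round(3),'travel in start axes',(D[:3,3]/.3).round(4),'in end axes',((Mt[:3,:3].T@(Mt[:3,3]-M0[:3,3]))/.3).round(4)
E
python3 - <<'E'
from h import *
for dz in(0,-.05,-.1):
  for z in (.2,.25,.3):
    M=pose([.537,-.229,z],-28.6);M[:3,3]+=M[:3,2]*dz;print(dz,z,proj('wrist',[.537,-.229,.116],M),proj('wrist',[.537,-.229,0],M))
M=pose([.537,-.229,.25],-28.6);M[:3,3]+=M[:3,2]*-.06
print(M,delta(M))
E
```

```text
0 0.2 (np.float64(282.56155894574397), np.float64(219.43058313411032)) (np.float64(282.1943904010756), np.float64(192.3432855604502))
0 0.25 (np.float64(282.37011952665574), np.float64(205.30743291476327)) (np.float64(282.0971063180731), np.float64(185.16630119254742))
0 0.3 (np.float64(282.2311530060557), np.float64(195.05539049193112)) (np.float64(282.0200545629775), np.float64(179.48192585823983))
-0.05 0.2 (np.float64(282.45404694329244), np.float64(277.2840661349914)) (np.float64(282.1305784151025), np.float64(234.0391992026894))
-0.05 0.25 (np.float64(282.28654246951777), np.float64(254.89020692561374)) (np.float64(282.04331184505804), np.float64(222.37243449352903))
-0.05 0.3 (np.float64(282.1633830523712), np.float64(238.42488760762942)) (np.float64(281.9737202417648), np.float64(213.06865572758934))
-0.1 0.2 (np.float64(282.35607547560954), np.float64(330.0036742805323)) (np.float64(282.0708136488166), np.float64(273.0905858020987))
-0.1 0.25 (np.float64(282.20929330672624), np.float64(300.7189057623215)) (np.float64(281.9925556431732), np.float64(257.47719353926374))
-0.1 0.3 (np.float64(282.1000874055182), np.float64(278.9310444571694)) (np.float64(281.9297445771275), np.float64(244.9456473472202))
[[ 0.          0.87798298 -0.47869186  0.56572151]
 [ 0.         -0.47869186 -0.87798298 -0.17632102]
 [-1.          0.          0.          0.25      ]
 [ 0.          0.          0.          1.        ]] ('rot(5deg)', array([-9.234e+00, -6.000e-03,  1.700e-02]), 'travel in start axes', array([-0.0928, -1.1029, -1.6653]), 'in end axes', array([-0.0943,  0.4377, -1.9488]))
```

```bash
python3 -m jog '[{"rot":[-1,0,0],"travel":[0,0,0],"jaw":-1},{"rot":[-1,0,0],"travel":[0,0,0],"jaw":-1},{"rot":[-1,0,0],"travel":[0,0,0],"jaw":-1},{"rot":[-1,0,0],"travel":[0,0,0],"jaw":-1},{"rot":[-1,0,0],"travel":[0,0,0],"jaw":-1},{"rot":[-1,0,0],"travel":[0,0,0],"jaw":-1},{"rot":[-1,0,0],"travel":[0,0,0],"jaw":-1},{"rot":[-1,0,0],"travel":[0,0,0],"jaw":-1}]'
python3 -m jog '[{"rot":[-0.62,0,0],"travel":[0,0,0],"jaw":-1},{"rot":[-0.62,0,0],"travel":[0,0,0],"jaw":-1}]'
python3 - <<'E'
from h import *
M=pose([.537,-.229,.25],-28.6);M[:3,3]+=M[:3,2]*.02
print(delta(M))
E
```

```text
time: 0.95
position: [0.1706, -0.627, 0.2221]
tool_rot: [1.638, 0.862, -1.638]
ft_force: [-0.9, 0.5, -0.5]
grip_width: 1.003
time: 1.15
position: [0.1706, -0.627, 0.2221]
tool_rot: [1.565, 0.933, -1.565]
ft_force: [-0.1, -0.1, 0.2]
grip_width: 0.997
('rot(5deg)', array([ 0.031, -0.006,  0.007]), 'travel in start axes', array([-0.0924,  0.4419, -1.6815]), 'in end axes', array([-0.093 ,  0.4373, -1.6826]))
```

```bash
python3 -m jog '[{"rot":[0,0,0],"travel":[-0.008,0.0368,-0.14],"jaw":-1},{"rot":[0,0,0],"travel":[-0.008,0.0368,-0.14],"jaw":-1},{"rot":[0,0,0],"travel":[-0.008,0.0368,-0.14],"jaw":-1},{"rot":[0,0,0],"travel":[-0.008,0.0368,-0.14],"jaw":-1},{"rot":[0,0,0],"travel":[-0.008,0.0368,-0.14],"jaw":-1},{"rot":[0,0,0],"travel":[-0.008,0.0368,-0.14],"jaw":-1}]'
python3 -m jog '[{"rot":[0,0,0],"travel":[-0.008,0.0368,-0.14],"jaw":-1},{"rot":[0,0,0],"travel":[-0.008,0.0368,-0.14],"jaw":-1},{"rot":[0,0,0],"travel":[-0.008,0.0368,-0.14],"jaw":-1},{"rot":[0,0,0],"travel":[-0.008,0.0368,-0.14],"jaw":-1},{"rot":[0,0,0],"travel":[-0.008,0.0368,-0.14],"jaw":-1},{"rot":[0,0,0],"travel":[-0.004,0.0368,-0.14],"jaw":-1},{"rot":[0,0,0],"travel":[0,0,0],"jaw":-1},{"rot":[0,0,0],"travel":[0,0,0],"jaw":-1}]'
python3 - <<'E'
from h import *
snap('wrist','w1.png')
M=pose([.537,-.229,.25],-28.6);M[:3,3]+=M[:3,2]*.02
print(delta(M))
E
```

```text
time: 1.75
position: [0.3502, -0.436, 0.2369]
tool_rot: [1.566, 0.931, -1.567]
ft_force: [0.4, -1.0, -0.4]
grip_width: 1.002
time: 2.55
position: [0.5285, -0.2467, 0.2498]
tool_rot: [1.564, 0.933, -1.565]
ft_force: [0.9, -1.0, 0.4]
grip_width: 1.002
('rot(5deg)', array([0.007, 0.011, 0.01 ]), 'travel in start axes', array([-0.001 , -0.0034, -0.005 ]), 'in end axes', array([-0.001 , -0.0034, -0.005 ]))
```

View pics/w1.png

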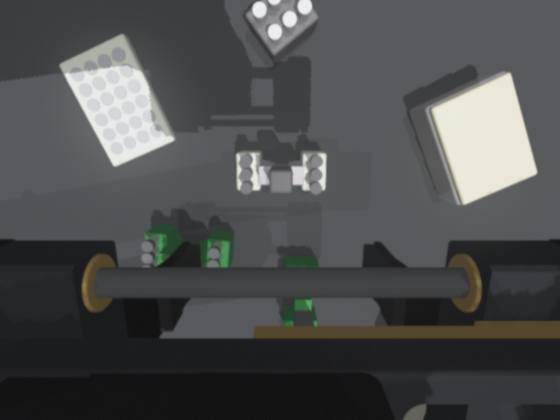

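The wrist view shows the white carrier with its grip post at about (281,180) and its long axis level in the image. Zooming in for pixel positions.

Run:
```python
import cv2,numpy as np
t=cv2.imread('pics/w1.png')
cv2.imwrite('pics/z3.png',cv2.resize(t[140:200,230:334],(780,450),interpolation=cv2.INTER_CUBIC))
from h import *
M=np.load('pics/w1.png.npy');print(proj('wrist',[.537,-.229,.116],M),proj('wrist',[.537,-.229,.0],M))
```

```text
(np.float64(280.76511285571223), np.float64(185.4054374416065)) (np.float64(280.9907809520819), np.float64(170.43169302564854))
```

View pics/z3.png

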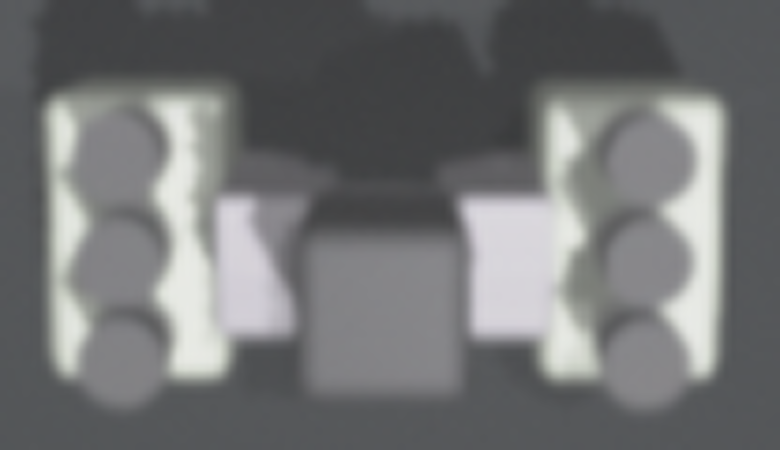

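Run:
```python
from h import *
M=np.load('pics/w1.png.npy')
g=onz('wrist',281.2,182.0,.116,M);print(g)
l=onz('wrist',246.4,174.4,.066,M);r=onz('wrist',316.7,174.9,.066,M);print((l+r)/2,np.linalg.norm(r-l));d=r-l;print(np.degrees(np.arctan2(d[1],d[0])))
for p in((42,95),(725,95),(48,380),(718,380)):print(onz('wrist',230+p[0]/7.5,140+p[1]/7.5,.04,M))
```

```text
[ 0.53886864 -0.22638759  0.116     ]
[ 0.53923834 -0.22638059  0.066     ] 0.07566894999927715
-28.746024894593567
[ 0.50346739 -0.18255326  0.04      ]
[ 0.59464917 -0.2317333   0.04      ]
[ 0.48211213 -0.22084655  0.04      ]
[ 0.5742305  -0.27052146  0.04      ]
```

Run:
```python
from h import *
print(delta(pose([.5385,-.227,.078],-28.7)))
```

```text
('rot(5deg)', array([0.027, 0.011, 0.01 ]), 'travel in start axes', array([ 0.5722, -0.0017, -0.0805]), 'in end axes', array([ 0.5723, -0.0024, -0.08  ]))
```

```bash
python3 -m jog '[{"rot":[0.02,0.01,0.01],"travel":[0,-0.002,-0.08],"jaw":-1},{"rot":[0,0,0],"travel":[0.11,0,0],"jaw":-1},{"rot":[0,0,0],"travel":[0.12,0,0],"jaw":-1},{"rot":[0,0,0],"travel":[0.12,0,0],"jaw":-1},{"rot":[0,0,0],"travel":[0.12,0,0],"jaw":-1},{"rot":[0,0,0],"travel":[0.1,0,0],"jaw":-1},{"rot":[0,0,0],"travel":[0,0,0],"jaw":-1},{"rot":[0,0,0],"travel":[0,0,0],"jaw":-1}]'
python3 - <<'E'
from h import *
snap('wrist','w2.png');print(ctrl.get_state()['ft_force'])
print(delta(pose([.5385,-.227,.078],-28.7)))
E
```

```text
time: 3.4
position: [0.5385, -0.228, 0.0794]
tool_rot: [1.569, 0.928, -1.569]
ft_force: [0.1, -1.1, 0.3]
grip_width: 1.0
[ 0.15560735  0.3617047  -0.00844911]
('rot(5deg)', array([-0.014, -0.007, -0.034]), 'travel in start axes', array([ 0.009 , -0.0052, -0.0007]), 'in end axes', array([ 0.009 , -0.0052, -0.0007]))
```

View pics/w2.png

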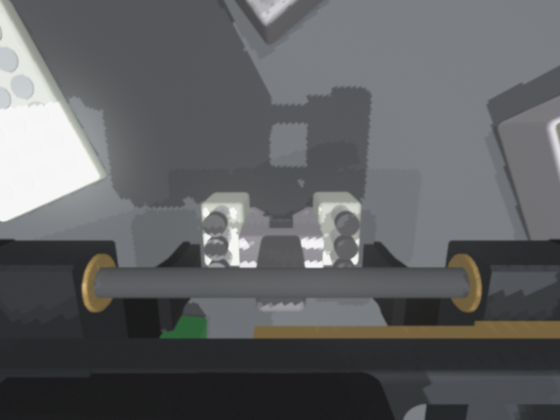

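The post sits centred between the fingers at about (281,250), so I'm closing now.

```bash
python3 -m jog '[{"rot":[0,0,0],"travel":[0.004,0,0],"jaw":1},{"rot":[0,0,0],"travel":[0,0,0],"jaw":1},{"rot":[0,0,0],"travel":[0,0,0],"jaw":1},{"rot":[0,0,0],"travel":[0,0,0],"jaw":1},{"rot":[0,0,0],"travel":[0,0,0],"jaw":1},{"rot":[0,0,0],"travel":[0,0,0],"jaw":1},{"rot":[0,0,0],"travel":[0,0,0],"jaw":1},{"rot":[0,0,0],"travel":[0,0,0],"jaw":1}]' 50
python3 -m jog '[{"rot":[0,0,0],"travel":[0,0,0],"jaw":1},{"rot":[0,0,0],"travel":[0,0,0],"jaw":1}]'
python3 - <<'E'
from h import *
for i in range(4):print(ctrl.get_state()['ft_force'],ctrl.get_state()['torque'])
print(ctrl.get_state()['position'],T().round(4))
E
```

```text
time: 4.25
position: [0.5392, -0.2265, 0.0779]
tool_rot: [1.568, 0.929, -1.566]
ft_force: [-0.0, -0.6, -0.2]
grip_width: 0.356
time: 4.45
position: [0.539, -0.2264, 0.0778]
tool_rot: [1.568, 0.929, -1.567]
ft_force: [-1.0, 0.1, 0.4]
grip_width: 0.249
[-0.95877389  0.13789915  0.38716628] [-0.03148601  0.05716671  0.01289549]
[-0.95877389  0.13789915  0.38716628] [-0.03148601  0.05716671  0.01289549]
[-0.95877389  0.13789915  0.38716628] [-0.03148601  0.05716671  0.01289549]
[-0.95877389  0.13789915  0.38716628] [-0.03148601  0.05716671  0.01289549]
[ 0.5390424  -0.2264158   0.07780289] [[ 7.000e-04  8.774e-01 -4.798e-01  5.390e-01]
 [ 5.000e-04 -4.798e-01 -8.774e-01 -2.264e-01]
 [-1.000e+00  4.000e-04 -8.000e-04  7.780e-02]
 [ 0.000e+00  0.000e+00  0.000e+00  1.000e+00]]
```

```bash
python3 -m jog '[{"rot":[0,0,0],"travel":[-0.02,0,0],"jaw":1},{"rot":[0,0,0],"travel":[-0.04,0,0],"jaw":1},{"rot":[0,0,0],"travel":[-0.1,0,0],"jaw":1},{"rot":[0,0,0],"travel":[-0.12,0,0],"jaw":1},{"rot":[0,0,0],"travel":[-0.12,0,0],"jaw":1},{"rot":[0,0,0],"travel":[-0.12,0,0],"jaw":1},{"rot":[0,0,0],"travel":[-0.1,0,0],"jaw":1},{"rot":[0,0,0],"travel":[-0.06,0,0],"jaw":1}]'
python3 -m jog '[{"rot":[-1,0,0],"travel":[0,0,0],"jaw":1},{"rot":[-1,0,0],"travel":[0,0,0],"jaw":1},{"rot":[-1,0,0],"travel":[0,0,0],"jaw":1},{"rot":[-1,0,0],"travel":[0,0,0],"jaw":1},{"rot":[-1,0,0],"travel":[0,0,0],"jaw":1},{"rot":[-1,0,0],"travel":[0,0,0],"jaw":1},{"rot":[-1,0,0],"travel":[0,0,0],"jaw":1},{"rot":[0,0,0],"travel":[0,0,0],"jaw":1}]'
python3 - <<'E'
from h import *
snap('top','t2.png');snap('scene','s2.png');snap('wrist','w3.png')
t=cv2.imread('pics/top0.png')
print(ctrl.get_state()['ft_force'],ctrl.get_state()['torque'])
print(delta(pose([.5712,.03,.28],7)),T()[:3,3])
E
```

```text
time: 5.25
position: [0.5399, -0.2266, 0.286]
tool_rot: [1.569, 0.925, -1.563]
ft_force: [0.7, -0.8, -2.1]
grip_width: 0.247
time: 6.05
position: [0.5389, -0.2264, 0.2827]
tool_rot: [1.128, 1.258, -1.126]
ft_force: [-0.2, 0.3, -1.8]
grip_width: 0.251
[ 0.53871385  0.14527278 -2.60177439] [-0.01765638 -0.12113785 -0.01652735]
('rot(5deg)', array([-0.154,  0.002, -0.017]), 'travel in start axes', array([ 0.008 ,  0.1995, -0.8384]), 'in end axes', array([ 0.0079,  0.2108, -0.8357])) [ 0.53899377 -0.22653895  0.28235542]
```

View pics/w3.png

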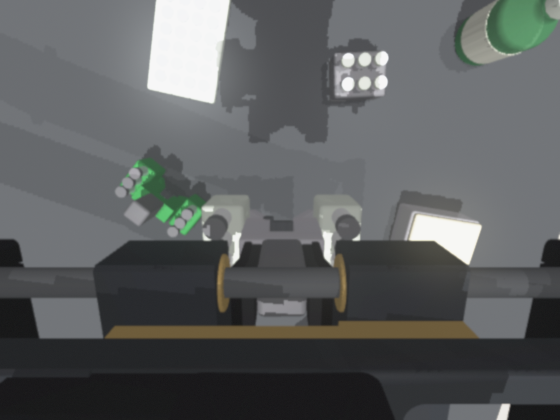

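View pics/s2.png

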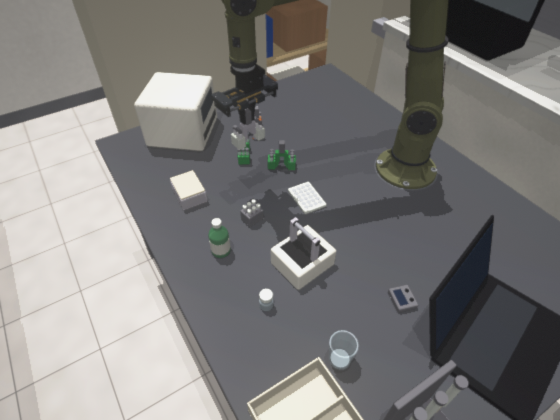

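The carrier hangs straight in the jaws at wrist (281,290), and the bench things are untouched. Next I carry it towards the shaker and measure the bar with the wrist camera.

```bash
python3 -m jog '[{"rot":[-0.15,0,0],"travel":[0,0.035,-0.09],"jaw":1},{"rot":[0,0,0],"travel":[0,0.035,-0.14],"jaw":1},{"rot":[0,0,0],"travel":[0,0.035,-0.15],"jaw":1},{"rot":[0,0,0],"travel":[0,0.035,-0.15],"jaw":1},{"rot":[0,0,0],"travel":[0,0.035,-0.15],"jaw":1},{"rot":[0,0,0],"travel":[0,0.035,-0.15],"jaw":1},{"rot":[0,0,0],"travel":[0,0,0],"jaw":1},{"rot":[0,0,0],"travel":[0,0,0],"jaw":1}]'
python3 - <<'E'
from h import *
im=snap('wrist','w4.png')
M=np.load('pics/w4.png.npy');print(M.round(4));print(proj('wrist',[.571,.147,.1437],M))
E
```

```text
time: 7.0
position: [0.5711, 0.0302, 0.2824]
tool_rot: [1.116, 1.265, -1.114]
ft_force: [0.2, -1.2, -3.1]
grip_width: 0.248
[[ 1.500e-03  9.920e-01  1.262e-01  5.711e-01]
 [ 1.000e-04  1.262e-01 -9.920e-01  3.020e-02]
 [-1.000e+00  1.500e-03  1.000e-04  2.824e-01]
 [ 0.000e+00  0.000e+00  0.000e+00  1.000e+00]]
(np.float64(297.6766915331909), np.float64(74.77446865747294))
```

View pics/w4.png

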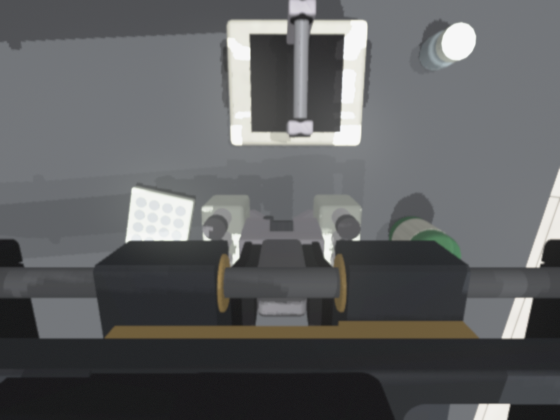

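The wrist view shows the bar running from about (302,8) to (299,128), with uprights at both ends. I'm fitting its line.

Run:
```python
from h import *
im=cv2.imread('pics/w4.png');M=np.load('pics/w4.png.npy')
g=cv2.cvtColor(im,cv2.COLOR_BGR2GRAY).astype(int)
for v in(30,60,90,112):print(v,g[v,285:318])
cv2.imwrite('pics/z4.png',cv2.resize(im[0:150,220:380],(640,600),interpolation=cv2.INTER_CUBIC))
```

```text
30 [231 216 153 112 108 109 109 109 110 113 127 141 149 154 161 170 178 178
 170 163 158 151 140 125 123 161 215 231 233 233 233 234 234]
60 [ 53  53  53  55  56  55  55  59  81 113 133 144 152 156 163 176 183 176
 167 161 155 145 123  82  58  53  53  53  53  53  53  53  52]
90 [ 62  63  62  64  64  63  65  69  91 121 138 147 155 162 171 179 180 172
 164 158 151 136 107  76  65  64  65  65  65  65  66  66  66]
112 [ 68  68  68  69  70  69  70  77 100 128 142 151 157 164 175 181 177 169
 162 156 147 127  93  74  72  72  72  73  73  73  73  74  74]
```

View pics/z4.png

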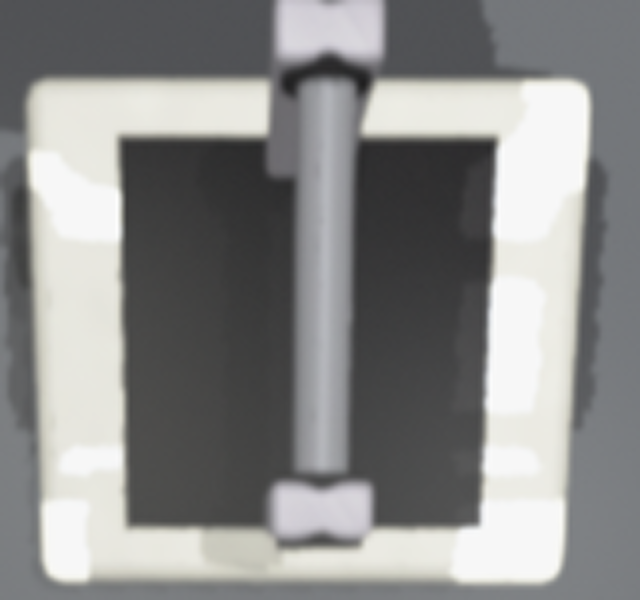

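Run:
```python
from h import *
M=np.load('pics/w4.png.npy')
for (a,b,w) in (((202.4,203.6),(316.4,240),(302.7,7.5)),((238.4,198.6),(294.6,220.4),(300.25,128))):
  rs=[ray('top',*a),ray('scene',*b),ray('wrist',*w,M)]
  print('all',tri(rs)); print('top+wr',tri([rs[0],rs[2]])[0],'sc+wr',tri([rs[1],rs[2]])[0])
for z in(.137,.14,.1437,.147):
  p=onz('wrist',300.6,60,z,M);q=onz('wrist',299.95,112,z,M);d=p-q
  m=q+d*(.147-q[1])/d[1];print(z,p,q,np.degrees(np.arctan2(d[1],d[0])),m)
# length 80 clear: rows of inner faces
for z in(.137,.14,.1437,.147,.15):print(z,np.linalg.norm(onz('wrist',302,19.5,z,M)-onz('wrist',300.2,119,z,M)))
# base deck width 150 at deck z (bar-.08): left/right edges, front back
for zb in(.137,.1437,.15):
  z=zb-.08;c=[onz('wrist',220+x/4,y/4,z,M) for x,y in((28,80),(592,80),(45,582),(565,582))]
  print(zb,[np.linalg.norm(c[i]-c[j]).round(4) for i,j in((0,1),(2,3),(0,2),(1,3))],np.mean(c,0))
```

```text
all (array([0.56654038, 0.19375593, 0.15586653]), [np.float64(0.0016449354707605108), np.float64(0.00027070109973876416), np.float64(0.0015199536666504884)])
top+wr [0.56620304 0.19282195 0.15984058] sc+wr [0.56757374 0.1944493  0.15716028]
all (array([0.57761279, 0.10234114, 0.15419391]), [np.float64(0.0011931806284193372), np.float64(0.000398339481192789), np.float64(0.0014374134229852625)])
top+wr [0.57950459 0.10352712 0.1320686 ] sc+wr [0.57842767 0.10318179 0.15575807]
0.137 [0.57205404 0.16035657 0.137     ] [0.57765894 0.11705568 0.137     ] 97.37540290151792 [0.57378292 0.147      0.137     ]
0.14 [0.57196045 0.15975653 0.14      ] [0.57751086 0.11687665 0.14      ] 97.37540290151784 [0.57361167 0.147      0.14      ]
0.1437 [0.57184503 0.15901648 0.1437    ] [0.57732822 0.11665585 0.1437    ] 97.37540290151789 [0.57340045 0.147      0.1437    ]
0.147 [0.57174208 0.15835643 0.147     ] [0.57716533 0.11645892 0.147     ] 97.37540290151796 [0.57321207 0.147      0.147     ]
0.137 0.08162835103440949
0.14 0.08083468345666807
0.1437 0.07985582677745363
0.147 0.07898279244193807
0.15 0.0781891248641966
0.137 [np.float64(0.1518), np.float64(0.1533), np.float64(0.1323), np.float64(0.1323)] [0.57413971 0.14953845 0.057     ]
0.1437 [np.float64(0.1492), np.float64(0.1506), np.float64(0.13), np.float64(0.1301)] [0.57393777 0.14866082 0.0637    ]
0.15 [np.float64(0.1467), np.float64(0.1481), np.float64(0.1278), np.float64(0.1279)] [0.57374788 0.14783559 0.07      ]
```

Run:
```python
from h import *
print(delta(pose([.5733,.148,.265],7.35)))
```

```text
('rot(5deg)', array([-0.057,  0.009, -0.012]), 'travel in start axes', array([ 0.0568,  0.0561, -0.3962]), 'in end axes', array([ 0.057 ,  0.0582, -0.3959]))
```

```bash
python3 -m jog '[{"rot":[-0.02,0.01,-0.01],"travel":[0,0.014,-0.07],"jaw":1},{"rot":[0,0,0],"travel":[0,0.014,-0.12],"jaw":1},{"rot":[0,0,0],"travel":[0,0.014,-0.12],"jaw":1},{"rot":[0,0,0],"travel":[0,0.014,-0.086],"jaw":1},{"rot":[0,0,0],"travel":[0.057,0,0],"jaw":1},{"rot":[0,0,0],"travel":[0,0,0],"jaw":1},{"rot":[0,0,0],"travel":[0,0,0],"jaw":1}]'
python3 - <<'E'
from h import *
snap('wrist','w5.png');snap('scene','s5.png');snap('top','t5.png')
s=cv2.imread('pics/s5.png');cv2.imwrite('pics/z5.png',cv2.resize(s[180:280,240:370],(780,600),interpolation=cv2.INTER_CUBIC))
s=cv2.imread('pics/t5.png');cv2.imwrite('pics/z5t.png',cv2.resize(s[150:250,170:300],(780,600),interpolation=cv2.INTER_CUBIC))
print(delta(pose([.5733,.148,.265],7.35)),ctrl.get_state()['ft_force'],ctrl.get_state()['torque'])
E
```

```text
time: 7.75
position: [0.5735, 0.1456, 0.2647]
tool_rot: [1.119, 1.265, -1.12]
ft_force: [0.4, 0.1, -3.1]
grip_width: 0.248
('rot(5deg)', array([-0.068, -0.007, -0.014]), 'travel in start axes', array([ 0.0023, -0.0011, -0.0048]), 'in end axes', array([ 0.0023, -0.0011, -0.0048])) [ 0.50411532  0.28642643 -1.09944251] [ 0.00988108 -0.08968052  0.00841929]
```

View pics/z5.png

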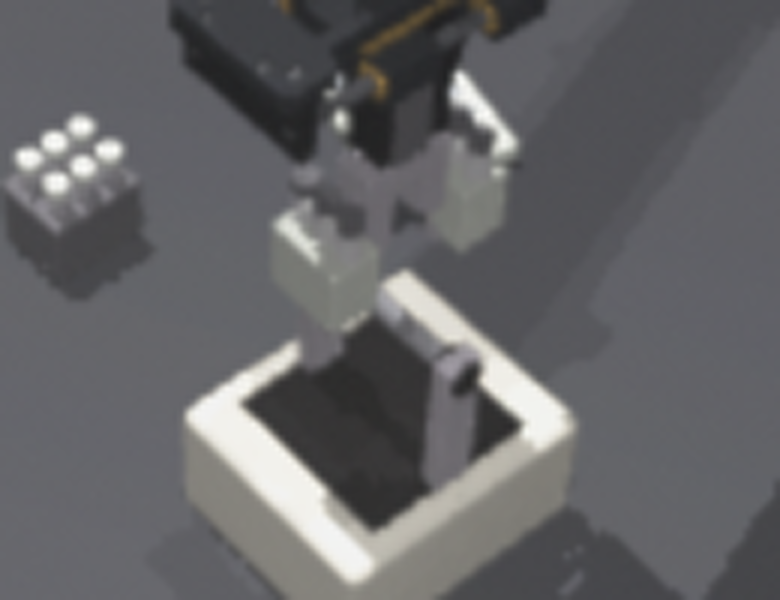

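View pics/w5.png

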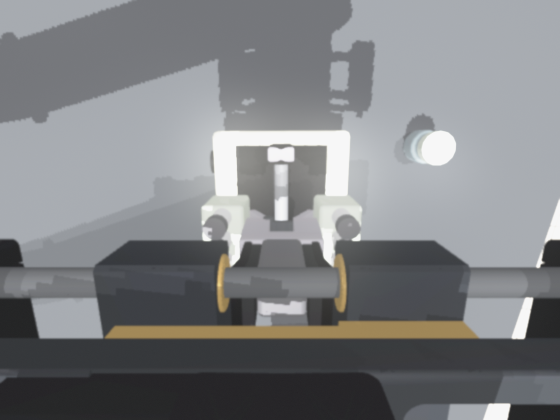

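Bar and carrier are aligned: the bar is at u≈281 and the carrier's middle at u≈281–282. Descending to just above gate contact.

```bash
python3 -m jog '[{"rot":[-0.05,0,0],"travel":[0.02,0,-0.004],"jaw":1},{"rot":[0,0,0],"travel":[0.04,0,0],"jaw":1},{"rot":[0,0,0],"travel":[0.04,0,0],"jaw":1},{"rot":[0,0,0],"travel":[0.03,0,0],"jaw":1},{"rot":[0,0,0],"travel":[0.03,0,0],"jaw":1},{"rot":[0,0,0],"travel":[0,0,0],"jaw":1},{"rot":[0,0,0],"travel":[0,0,0],"jaw":1}]'
python3 - <<'E'
from h import *
snap('wrist','w6.png');snap('scene','s6.png')
s=cv2.imread('pics/s6.png');cv2.imwrite('pics/z6.png',cv2.resize(s[180:280,240:370],(780,600),interpolation=cv2.INTER_CUBIC))
print(delta(pose([.5733,.148,.205],7.35)),T()[:3,3],ctrl.get_state()['ft_force'],ctrl.get_state()['torque'])
E
```

```text
time: 8.6
position: [0.5729, 0.1495, 0.2169]
tool_rot: [1.114, 1.269, -1.113]
ft_force: [-0.6, 0.2, -3.2]
grip_width: 0.248
('rot(5deg)', array([ 0.017, -0.013, -0.015]), 'travel in start axes', array([ 0.042 , -0.0007,  0.0056]), 'in end axes', array([ 0.042 , -0.0006,  0.0055])) [0.5732649  0.14966948 0.21761205] [ 0.03521741 -0.75710905 -2.18347826] [-0.0259192  -0.11548491  0.02112424]
```

View pics/z6.png

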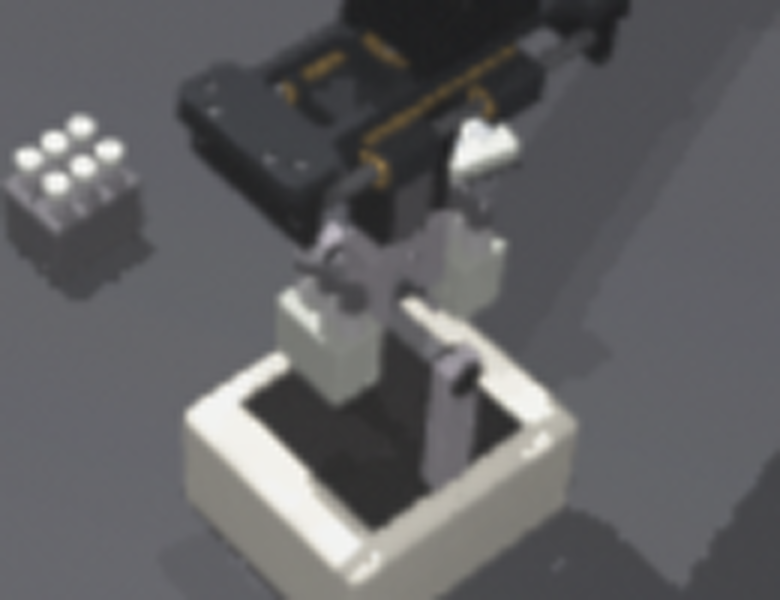

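View pics/w6.png

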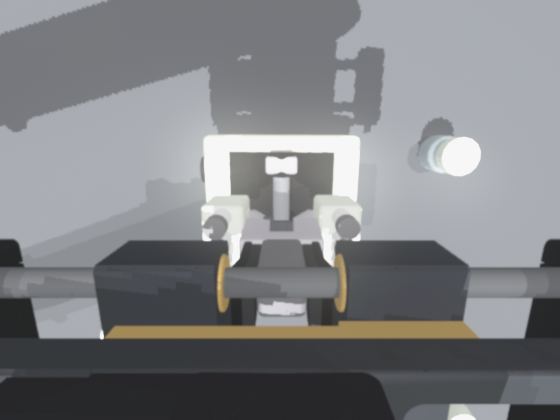

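Aligned, with the bar entering the mouth. Baseline fz is about −2.6 N. Pushing on in small steps.

```bash
python3 -m jog '[{"rot":[0,0,0],"travel":[0.014,0,0.002],"jaw":1},{"rot":[0,0,0],"travel":[0.014,0,0.003],"jaw":1},{"rot":[0,0,0],"travel":[0.01,0,0],"jaw":1},{"rot":[0,0,0],"travel":[0,0,0],"jaw":1}]'
python3 -m jog '[{"rot":[0,0,0],"travel":[0.006,0,0],"jaw":1},{"rot":[0,0,0],"travel":[0.006,0,0],"jaw":1}]'
python3 -m jog '[{"rot":[0,0,0],"travel":[0.006,0,0],"jaw":1},{"rot":[0,0,0],"travel":[0.006,0,0],"jaw":1}]'
python3 -m jog '[{"rot":[0,0,0],"travel":[0.006,0,0],"jaw":1},{"rot":[0,0,0],"travel":[0,0,0],"jaw":1}]'
```

```text
time: 9.1
position: [0.573, 0.1481, 0.2061]
tool_rot: [1.114, 1.268, -1.112]
ft_force: [-1.5, -0.9, 2.7]
grip_width: 0.247
time: 9.3
position: [0.5733, 0.1481, 0.2033]
tool_rot: [1.114, 1.267, -1.112]
ft_force: [-3.2, -0.9, 9.6]
grip_width: 0.248
time: 9.5
position: [0.5723, 0.1481, 0.1996]
tool_rot: [1.113, 1.269, -1.114]
ft_force: [-4.3, -0.8, 6.5]
grip_width: 0.248
time: 9.7
position: [0.5717, 0.1481, 0.1964]
tool_rot: [1.112, 1.27, -1.114]
ft_force: [-4.9, -0.1, 2.9]
grip_width: 0.253
```

```bash
python3 -m jog '[{"rot":[0,0,0],"travel":[0.002,-0.004,0],"jaw":1},{"rot":[0,0,0],"travel":[0,0,0],"jaw":1}]'
python3 - <<'E'
from h import *
snap('wrist','w7.png');print(T()[:3,3],ctrl.get_state()['ft_force'],ctrl.get_state()['torque'])
E
python3 -m jog '[{"rot":[0,0,0],"travel":[0.006,0,0],"jaw":1},{"rot":[0,0,0],"travel":[0.004,0,0],"jaw":1}]'
```

```text
time: 9.9
position: [0.5712, 0.1479, 0.1957]
tool_rot: [1.113, 1.269, -1.113]
ft_force: [-3.9, 0.1, 1.4]
grip_width: 0.253
[0.5712411  0.14790354 0.19571155] [-4.63791569 -0.30430172  1.67444689] [-0.00923078  1.24419402  0.03087087]
time: 10.15
position: [0.5717, 0.1478, 0.1927]
tool_rot: [1.114, 1.269, -1.113]
ft_force: [-3.9, -0.5, 0.9]
grip_width: 0.25
```

View pics/w7.png

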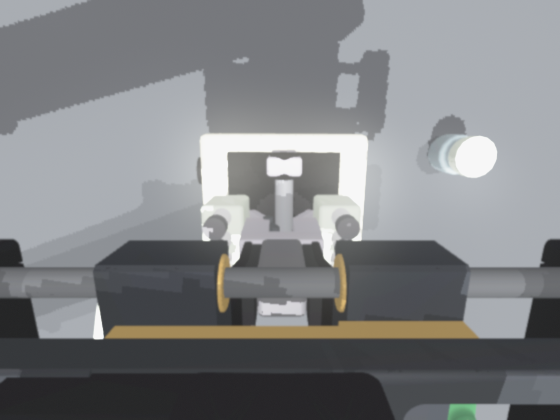

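```bash
python3 -m jog '[{"rot":[0,0,0],"travel":[0.006,0,0],"jaw":1},{"rot":[0,0,0],"travel":[0.006,0,0],"jaw":1}]'
python3 -m jog '[{"rot":[0,0,0],"travel":[0.006,0,0],"jaw":1},{"rot":[0,0,0],"travel":[0.006,0,0],"jaw":1}]'
python3 -m jog '[{"rot":[0,0,0],"travel":[0.006,0,0],"jaw":1},{"rot":[0,0,0],"travel":[0.004,0,0],"jaw":1}]'
python3 -m jog '[{"rot":[0,0,0],"travel":[0.002,0,0],"jaw":1},{"rot":[0,0,0],"travel":[0,0,0],"jaw":1}]'
```

```text
time: 10.35
position: [0.572, 0.1476, 0.189]
tool_rot: [1.114, 1.268, -1.113]
ft_force: [-3.7, -0.9, -0.1]
grip_width: 0.248
time: 10.55
position: [0.5721, 0.1476, 0.1854]
tool_rot: [1.114, 1.268, -1.113]
ft_force: [-3.0, -0.2, -1.2]
grip_width: 0.25
time: 10.75
position: [0.5718, 0.1476, 0.1822]
tool_rot: [1.114, 1.269, -1.113]
ft_force: [-4.0, -0.9, -2.3]
grip_width: 0.244
time: 10.95
position: [0.5715, 0.1476, 0.1817]
tool_rot: [1.113, 1.269, -1.113]
ft_force: [-4.0, -0.6, -4.1]
grip_width: 0.252
```

```bash
python3 -m jog '[{"rot":[0,0,0],"travel":[0.004,0,0],"jaw":1},{"rot":[0,0,0],"travel":[0.004,0,0],"jaw":1},{"rot":[0,0,0],"travel":[0,0,0],"jaw":1}]'
python3 -m jog '[{"rot":[0,0,0],"travel":[0.004,0,0],"jaw":1},{"rot":[0,0,0],"travel":[0.003,0,0],"jaw":1},{"rot":[0,0,0],"travel":[0,0,0],"jaw":1}]'
python3 -m jog '[{"rot":[0,0,0],"travel":[0.003,0,0],"jaw":1},{"rot":[0,0,0],"travel":[0,0,0],"jaw":1}]'
```

```text
time: 11.25
position: [0.5733, 0.1479, 0.1802]
tool_rot: [1.116, 1.266, -1.11]
ft_force: [0.3, -0.8, -3.3]
grip_width: 0.25
time: 11.55
position: [0.5724, 0.1478, 0.1779]
tool_rot: [1.115, 1.268, -1.112]
ft_force: [0.2, -0.4, -2.9]
grip_width: 0.251
time: 11.75
position: [0.5723, 0.1479, 0.1773]
tool_rot: [1.114, 1.268, -1.112]
ft_force: [-0.2, 0.8, -1.8]
grip_width: 0.251
```

```bash
python3 -m jog '[{"rot":[0,0,0],"travel":[0.003,0,0],"jaw":1},{"rot":[0,0,0],"travel":[0,0,0],"jaw":1}]'
python3 -m jog '[{"rot":[0,0,0],"travel":[0.002,0,0],"jaw":1},{"rot":[0,0,0],"travel":[0,0,0],"jaw":1}]'
python3 -m jog '[{"rot":[0,0,0],"travel":[0.002,0,0],"jaw":1},{"rot":[0,0,0],"travel":[0,0,0],"jaw":1}]'
```

```text
time: 11.95
position: [0.5723, 0.1479, 0.177]
tool_rot: [1.114, 1.267, -1.112]
ft_force: [-1.4, -0.9, 4.0]
grip_width: 0.248
time: 12.15
position: [0.5724, 0.148, 0.1769]
tool_rot: [1.114, 1.267, -1.112]
ft_force: [-2.2, -0.6, 7.6]
grip_width: 0.249
time: 12.35
position: [0.5724, 0.148, 0.1768]
tool_rot: [1.114, 1.267, -1.112]
ft_force: [-3.7, -1.8, 10.0]
grip_width: 0.253
```

Hard stop at TCP z≈0.177, with the bar fully home. Now I ease off and rise towards the gate stop, expected near 0.1915.

```bash
python3 -m jog '[{"rot":[0,0,0],"travel":[-0.008,0,0],"jaw":1},{"rot":[0,0,0],"travel":[0,0,0],"jaw":1}]'
python3 -m jog '[{"rot":[0,0,0],"travel":[-0.01,0,0],"jaw":1},{"rot":[0,0,0],"travel":[-0.01,0,0],"jaw":1},{"rot":[0,0,0],"travel":[-0.006,0,0],"jaw":1},{"rot":[0,0,0],"travel":[0,0,0],"jaw":1}]'
python3 -m jog '[{"rot":[0,0,0],"travel":[0,0,0],"jaw":1}]'
python3 -m jog '[{"rot":[0,0,0],"travel":[0,0,0],"jaw":1}]'
python3 -m jog '[{"rot":[0,0,0],"travel":[0,0,0],"jaw":1}]'
```

```text
time: 12.55
position: [0.5721, 0.1479, 0.1771]
tool_rot: [1.114, 1.268, -1.112]
ft_force: [-0.3, -0.2, 1.7]
grip_width: 0.246
time: 12.95
position: [0.572, 0.1478, 0.185]
tool_rot: [1.114, 1.268, -1.112]
ft_force: [-0.8, 0.2, -2.7]
grip_width: 0.248
time: 13.05
position: [0.5718, 0.1478, 0.1848]
tool_rot: [1.114, 1.269, -1.113]
ft_force: [0.3, 0.3, -2.3]
grip_width: 0.254
time: 13.15
position: [0.5718, 0.1478, 0.1848]
tool_rot: [1.114, 1.268, -1.113]
ft_force: [0.4, 0.2, -2.6]
grip_width: 0.249
time: 13.25
position: [0.5719, 0.1478, 0.1848]
tool_rot: [1.114, 1.268, -1.113]
ft_force: [-0.9, -0.3, -2.8]
grip_width: 0.244
```

```bash
python3 -m jog '[{"rot":[0,0,0],"travel":[-0.006,0,0],"jaw":1},{"rot":[0,0,0],"travel":[-0.006,0,0],"jaw":1},{"rot":[0,0,0],"travel":[-0.004,0,0],"jaw":1},{"rot":[0,0,0],"travel":[0,0,0],"jaw":1}]'
python3 -m jog '[{"rot":[0,0,0],"travel":[-0.004,0,0],"jaw":1},{"rot":[0,0,0],"travel":[0,0,0],"jaw":1}]'
python3 -m jog '[{"rot":[0,0,0],"travel":[-0.003,0,0],"jaw":1},{"rot":[0,0,0],"travel":[0,0,0],"jaw":1}]'
```

```text
time: 13.65
position: [0.5721, 0.1479, 0.1901]
tool_rot: [1.114, 1.268, -1.112]
ft_force: [-0.1, -0.8, -2.9]
grip_width: 0.249
time: 13.85
position: [0.572, 0.1478, 0.1911]
tool_rot: [1.114, 1.268, -1.112]
ft_force: [0.4, -0.7, -2.3]
grip_width: 0.25
time: 14.05
position: [0.5719, 0.1478, 0.1919]
tool_rot: [1.114, 1.268, -1.113]
ft_force: [-0.2, 0.2, -2.6]
grip_width: 0.25
```

```bash
python3 -m jog '[{"rot":[0,0,0],"travel":[-0.002,0,0],"jaw":1},{"rot":[0,0,0],"travel":[0,0,0],"jaw":1}]'
python3 -m jog '[{"rot":[0,0,0],"travel":[-0.002,0,0],"jaw":1},{"rot":[0,0,0],"travel":[0,0,0],"jaw":1}]'
python3 -m jog '[{"rot":[0,0,0],"travel":[-0.002,0,0],"jaw":1},{"rot":[0,0,0],"travel":[0,0,0],"jaw":1}]'
```

```text
time: 14.25
position: [0.5718, 0.1477, 0.192]
tool_rot: [1.114, 1.269, -1.113]
ft_force: [0.3, 0.2, -4.6]
grip_width: 0.244
time: 14.45
position: [0.5718, 0.1477, 0.1923]
tool_rot: [1.114, 1.269, -1.113]
ft_force: [2.6, 1.7, -9.0]
grip_width: 0.25
time: 14.65
position: [0.5717, 0.1477, 0.1925]
tool_rot: [1.114, 1.269, -1.113]
ft_force: [2.4, 0.4, -14.3]
grip_width: 0.244
```

```bash
for i in 1; do :; done; python3 -m jog '[{"rot":[0,0,0],"travel":[0,0,0],"jaw":1}]'
python3 -m jog '[{"rot":[0,0,0],"travel":[0,0,0],"jaw":1}]'
```

```text
time: 14.75
position: [0.5717, 0.1477, 0.1926]
tool_rot: [1.114, 1.269, -1.113]
ft_force: [3.3, 0.7, -15.9]
grip_width: 0.248
time: 14.85
position: [0.5717, 0.1477, 0.1927]
tool_rot: [1.114, 1.269, -1.113]
ft_force: [4.0, 1.0, -17.5]
grip_width: 0.247
```

The load is creeping up to about 15 N, so I'm backing off slightly.

```bash
python3 -m jog '[{"rot":[0,0,0],"travel":[0.002,0,0],"jaw":1}]'
python3 -m jog '[{"rot":[0,0,0],"travel":[0,0,0],"jaw":1}]'
```

```text
time: 14.95
position: [0.5717, 0.1477, 0.1925]
tool_rot: [1.114, 1.269, -1.113]
ft_force: [2.7, 1.5, -14.4]
grip_width: 0.25
time: 15.05
position: [0.5717, 0.1477, 0.1926]
tool_rot: [1.114, 1.269, -1.113]
ft_force: [3.5, 0.7, -16.7]
grip_width: 0.25
```

```bash
python3 -m jog '[{"rot":[0,0,0],"travel":[0.004,0,0],"jaw":1}]'
python3 -m jog '[{"rot":[0,0,0],"travel":[0,0,0],"jaw":1}]'
python3 -m jog '[{"rot":[0,0,0],"travel":[0,0,0],"jaw":1}]'
```

```text
time: 15.15
position: [0.5718, 0.1478, 0.1922]
tool_rot: [1.114, 1.268, -1.113]
ft_force: [1.9, 0.1, -8.6]
grip_width: 0.249
time: 15.25
position: [0.5718, 0.1478, 0.1924]
tool_rot: [1.114, 1.268, -1.113]
ft_force: [2.3, 0.5, -11.9]
grip_width: 0.251
time: 15.35
position: [0.5718, 0.1478, 0.1923]
tool_rot: [1.114, 1.268, -1.113]
ft_force: [1.1, 0.2, -11.3]
grip_width: 0.247
```

```bash
python3 -m jog '[{"rot":[0,0,0],"travel":[-0.001,0,0],"jaw":1}]'
python3 -m jog '[{"rot":[0,0,0],"travel":[0,0,0],"jaw":1}]'
```

```text
time: 15.45
position: [0.5718, 0.1478, 0.1924]
tool_rot: [1.114, 1.268, -1.113]
ft_force: [0.7, 0.2, -12.4]
grip_width: 0.249
time: 15.55
position: [0.5718, 0.1478, 0.1923]
tool_rot: [1.114, 1.268, -1.113]
ft_force: [1.3, -0.3, -10.2]
grip_width: 0.247
```

```bash
python3 -m jog '[{"rot":[0,0,0],"travel":[-0.001,0,0],"jaw":1}]'
python3 -m jog '[{"rot":[0,0,0],"travel":[0,0,0],"jaw":1}]'
```

```text
time: 15.65
position: [0.5718, 0.1478, 0.1924]
tool_rot: [1.114, 1.268, -1.113]
ft_force: [1.4, 1.8, -11.7]
grip_width: 0.249
time: 15.75
position: [0.5718, 0.1478, 0.1924]
tool_rot: [1.114, 1.268, -1.113]
ft_force: [1.3, 0.5, -11.7]
grip_width: 0.25
```

```bash
python3 -m jog '[{"rot":[0,0,0],"travel":[-0.001,0,0],"jaw":1}]'
python3 -m jog '[{"rot":[0,0,0],"travel":[0,0,0],"jaw":1}]'
python3 -m jog '[{"rot":[0,0,0],"travel":[0,0,0],"jaw":1}]'
```

```text
time: 15.85
position: [0.5718, 0.1478, 0.1925]
tool_rot: [1.114, 1.269, -1.113]
ft_force: [1.8, 0.6, -13.7]
grip_width: 0.251
time: 15.95
position: [0.5718, 0.1478, 0.1925]
tool_rot: [1.114, 1.269, -1.113]
ft_force: [0.5, 0.6, -13.9]
grip_width: 0.25
time: 16.05
position: [0.5718, 0.1477, 0.1925]
tool_rot: [1.114, 1.269, -1.113]
ft_force: [1.1, 0.9, -13.5]
grip_width: 0.247
```

Steady at about 11 N on the bar. Holding, one row at a time.

```bash
python3 -m jog '[{"rot":[0,0,0],"travel":[0,0,0],"jaw":1}]'
python3 -m jog '[{"rot":[0,0,0],"travel":[0,0,0],"jaw":1}]'
```

```text
time: 16.15
position: [0.5718, 0.1478, 0.1925]
tool_rot: [1.114, 1.269, -1.113]
ft_force: [1.8, 0.3, -14.0]
grip_width: 0.25
time: 16.25
position: [0.5718, 0.1477, 0.1925]
tool_rot: [1.114, 1.269, -1.113]
ft_force: [2.1, 0.8, -14.9]
grip_width: 0.25
```

```bash
python3 -m jog '[{"rot":[0,0,0],"travel":[0.0008,0,0],"jaw":1}]'
python3 -m jog '[{"rot":[0,0,0],"travel":[0,0,0],"jaw":1}]'
python3 -m jog '[{"rot":[0,0,0],"travel":[0,0,0],"jaw":1}]'
```

```text
time: 16.35
position: [0.5718, 0.1478, 0.1925]
tool_rot: [1.114, 1.268, -1.113]
ft_force: [1.3, -0.1, -13.0]
grip_width: 0.249
time: 16.45
position: [0.5718, 0.1478, 0.1925]
tool_rot: [1.114, 1.268, -1.113]
ft_force: [0.4, -0.7, -13.8]
grip_width: 0.253
time: 16.55
position: [0.5718, 0.1477, 0.1925]
tool_rot: [1.114, 1.268, -1.113]
ft_force: [1.6, 0.6, -14.1]
grip_width: 0.25
```

The tug held for about 0.7 s at 10.4–12.3 N. Lowering back to home.

```bash
python3 -m jog '[{"rot":[0,0,0],"travel":[0.006,0,0],"jaw":1},{"rot":[0,0,0],"travel":[0.01,0,0],"jaw":1},{"rot":[0,0,0],"travel":[0.01,0,0],"jaw":1},{"rot":[0,0,0],"travel":[0.01,0,0],"jaw":1},{"rot":[0,0,0],"travel":[0.008,0,0],"jaw":1},{"rot":[0,0,0],"travel":[0,0,0],"jaw":1},{"rot":[0,0,0],"travel":[0,0,0],"jaw":1}]'
python3 -m jog '[{"rot":[0,0,0],"travel":[0.003,0,0],"jaw":1},{"rot":[0,0,0],"travel":[0.003,0,0],"jaw":1},{"rot":[0,0,0],"travel":[0,0,0],"jaw":1}]'
```

```text
time: 17.25
position: [0.5719, 0.1478, 0.1793]
tool_rot: [1.114, 1.268, -1.112]
ft_force: [-0.6, -0.5, -3.0]
grip_width: 0.249
time: 17.55
position: [0.5719, 0.1478, 0.1774]
tool_rot: [1.114, 1.268, -1.113]
ft_force: [1.0, -0.2, -2.9]
grip_width: 0.248
```

```bash
python3 -m jog '[{"rot":[0,0,0],"travel":[0.002,0,0],"jaw":1},{"rot":[0,0,0],"travel":[0,0,0],"jaw":1}]'
python3 - <<'E'
from h import *
snap('wrist','w8.png');snap('scene','s8.png')
s=cv2.imread('pics/s8.png');cv2.imwrite('pics/z8.png',cv2.resize(s[180:280,240:370],(780,600),interpolation=cv2.INTER_CUBIC))
print(T()[:3],ctrl.get_state()['ft_force'],ctrl.get_state()['torque'])
E
```

```text
time: 17.75
position: [0.5719, 0.1479, 0.1773]
tool_rot: [1.114, 1.268, -1.112]
ft_force: [-0.3, -0.4, 0.0]
grip_width: 0.248
[[ 3.04091770e-04  9.91598422e-01  1.29354077e-01  5.71945838e-01]
 [ 8.88211939e-04  1.29353764e-01 -9.91598112e-01  1.47839356e-01]
 [-9.99999559e-01  4.16430660e-04 -8.41414143e-04  1.77205343e-01]] [-1.00291922 -0.43168249  0.32442179] [-0.12502421  0.16941975 -0.01580532]
```

View pics/z8.png

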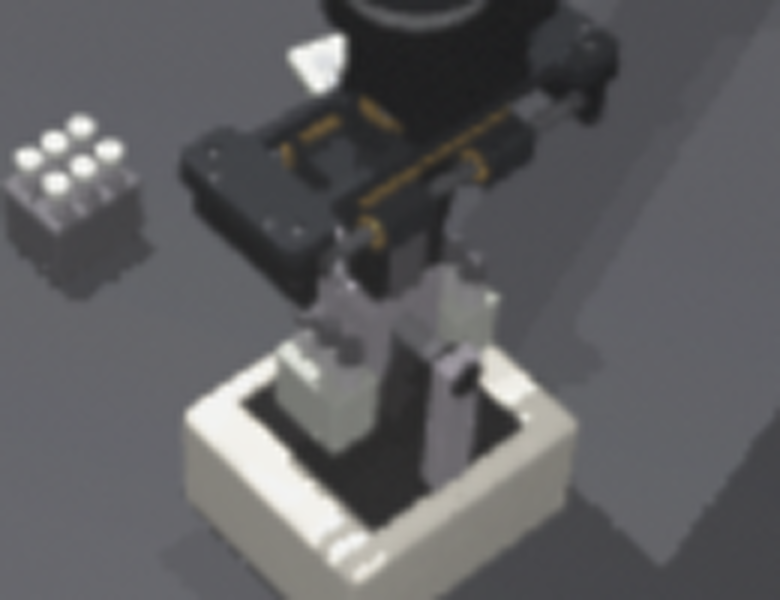

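View pics/w8.png

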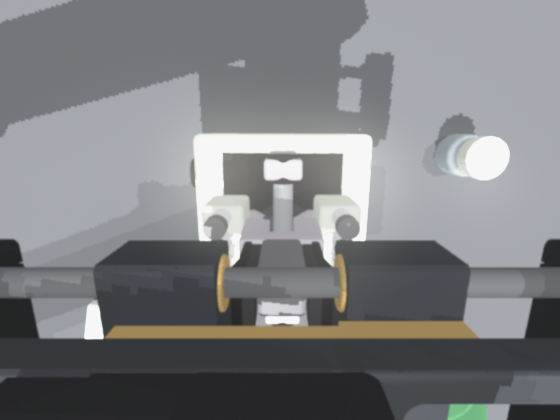

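Bar carries the carrier (fz≈0), and it sits mid-bar and upright. Releasing.

```bash
python3 -m jog '[{"rot":[0,0,0],"travel":[0,0,0],"jaw":1},{"rot":[0,0,0],"travel":[0,0,0],"jaw":1},{"rot":[0,0,0],"travel":[0,0,0],"jaw":1}]' 8
python3 -m jog '[{"rot":[0,0,0],"travel":[0,0,0],"jaw":0.4},{"rot":[0,0,0],"travel":[0,0,0],"jaw":0.2},{"rot":[0,0,0],"travel":[0,0,0],"jaw":0},{"rot":[0,0,0],"travel":[0,0,0],"jaw":-0.2},{"rot":[0,0,0],"travel":[0,0,0],"jaw":-0.3},{"rot":[0,0,0],"travel":[0,0,0],"jaw":-0.3},{"rot":[0,0,0],"travel":[0,0,0],"jaw":-0.3}]'
python3 - <<'E'
from h import *
snap('wrist','w9.png');print(T()[:3,3],ctrl.get_state()['ft_force'])
E
```

```text
time: 18.15
position: [0.572, 0.1479, 0.1771]
tool_rot: [1.114, 1.268, -1.112]
ft_force: [-0.9, -1.0, 0.1]
grip_width: 0.252
time: 18.85
position: [0.5719, 0.1478, 0.1769]
tool_rot: [1.114, 1.268, -1.112]
ft_force: [-0.6, 0.5, -0.0]
grip_width: 0.642
[0.57195942 0.14783006 0.17692934] [ 0.19506148 -0.78595417 -0.29273754]
```

View pics/w9.png

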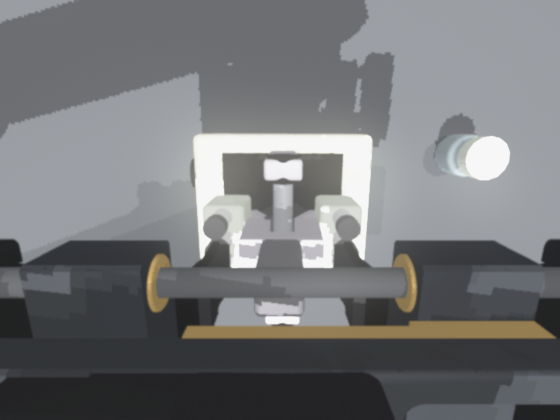

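The jaws are open and the carrier hasn't moved: buckets at (228,215) and (340,215), post at (281,265). Withdrawing straight up.

```bash
python3 -m jog '[{"rot":[0,0,0],"travel":[-0.02,0,0],"jaw":-0.3},{"rot":[0,0,0],"travel":[-0.05,0,0],"jaw":-0.3},{"rot":[0,0,0],"travel":[-0.08,0,0],"jaw":-0.3},{"rot":[0,0,0],"travel":[-0.1,0,0],"jaw":-0.3},{"rot":[0,0,0],"travel":[-0.1,0,0],"jaw":-0.3},{"rot":[0,0,0],"travel":[-0.08,0,0],"jaw":-0.3},{"rot":[0,0,0],"travel":[0,0,0],"jaw":-0.3}]'
python3 -m jog '[{"rot":[0,0,0],"travel":[0,0,0.1],"jaw":-0.3},{"rot":[0,0,0],"travel":[0,0,0.15],"jaw":-0.3},{"rot":[0,0,0],"travel":[0,0,0.15],"jaw":-0.3},{"rot":[0,0,0],"travel":[0,0,0.1],"jaw":-0.3},{"rot":[0,0,0],"travel":[0,0,0],"jaw":-0.3},{"rot":[0,0,0],"travel":[0,0,0],"jaw":-0.3},{"rot":[0,0,0],"travel":[0,0,0],"jaw":-0.3}]'
python3 - <<'E'
from h import *
snap('wrist','w10.png');snap('scene','s10.png');snap('top','t10.png')
s=cv2.imread('pics/s10.png');t=cv2.imread('pics/t10.png')
a=cv2.resize(s[190:290,260:360],(400,400),interpolation=cv2.INTER_CUBIC);b=cv2.resize(t[165:245,185:265],(400,400),interpolation=cv2.INTER_CUBIC)
cv2.imwrite('pics/z10.png',np.hstack([a,b]));print(ctrl.get_state()['time'],ctrl.get_state()['ft_force'])
E
```

```text
time: 19.6
position: [0.5737, 0.1489, 0.3113]
tool_rot: [1.119, 1.263, -1.106]
ft_force: [0.1, 0.8, -0.6]
grip_width: 0.651
time: 20.3
position: [0.5911, 0.0009, 0.306]
tool_rot: [1.113, 1.27, -1.11]
ft_force: [-0.1, -0.2, -1.0]
grip_width: 0.65
20.45 [-0.63274029  0.22425146 -0.65093397]
```

View pics/z10.png

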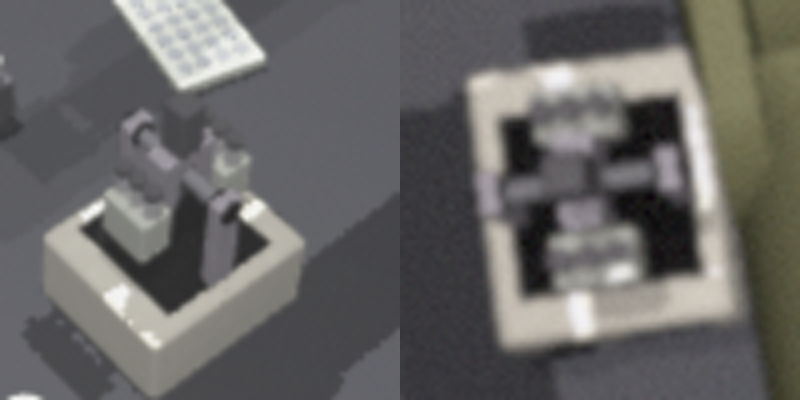

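View pics/w10.png

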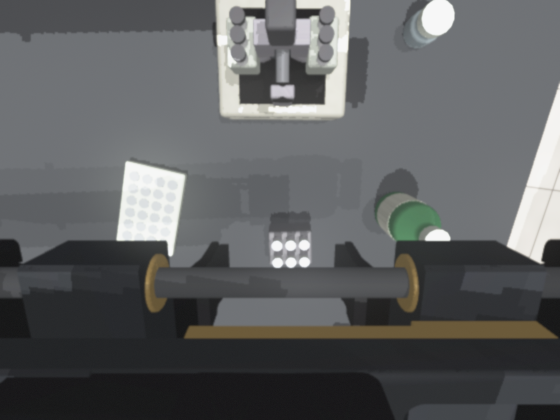

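View pics/t10.png

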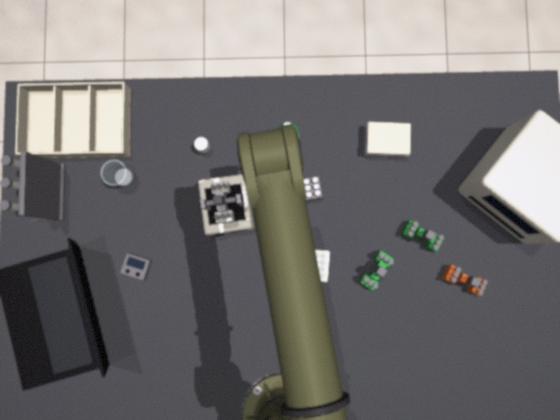

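The carrier hangs upright and square on the middle of the bar: buckets at wrist (240,40) and (322,40), bar at u≈282. The gripper is well clear, and the bystanders in view are where they were.

```bash
python3 -c "
from bench import ctrl
print(ctrl.close_job())"
```

```text
the job is handed in; nothing more can be done
None
```

The carrier is hanging upright on the middle of the bar with the gate shut. I handed the job in at about 20.5 s; no verdict was reported.

- **Snapping on:** I gripped the carrier by its post and pushed it down to the hard stop. The most load I measured on the bar while pushing was about 12.6 N.
- **Gate:** I never saw the gate itself. The sideways force from it vanished just before home, and on pulling up I met the stop about 15 mm above home. Both fit a shut gate.
- **Tug:** The final hold was about 0.7 s at 10.4–12.3 N on the bar. That is measured force minus about 2.6 N of weight, so one reading was slightly over the 12 N you asked for. Before it, the load crept to about 15 N for a moment as the arm kept pulling, so I backed off and set it again. No reading exceeded 20 N.
- **Release:** I lowered it until the bar carried the weight, opened the jaws and backed away. The last pictures show the carrier square on the bar and the bystanders in view unmoved. The arm partly hid the plate, tube rack and reagent bottle from above, but all three looked in place in the wrist view.

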